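# Press a spray flask down on the refilling stand and hold it there

## Robot

A 6-joint arm with a two-finger parallel gripper is mounted at the origin on the work surface. World frame = base frame: x ahead of the robot, y to its left, z up, the work surface at z = 0. Lengths are in m, angles in degrees, forces in N, time in s.
With the tool pointing down it reaches from about 0.4 to 0.825 m from the base axis. Payload 7 kg.
Tool frame: the origin (TCP) lies on the front face of the gripper's body, between the roots of the fingers; the fingertips stand 66 mm ahead of it and the grasp point (between the pads) lies 47 mm ahead of it; z points along the fingers, y is the line along which they close (so a half turn about z gives the same grasp; the last joint's range is limited). The gripper opens to 88 mm and grips with 3 to 60 N. Pads are 19 mm wide; open, the fingers measure 130 mm over their backs; the gripper's body (78 mm by 193 mm) begins 47 mm behind the grasp point.
Start: joints at [88.069, 20.546, 0.682, 0, -70.136, -16.507], TCP at [0.213, 0.64, 0.292] pointing down, gripper open.
Joint ranges: [-176.03, 176.03], [-82.01, 121.73], [-58.28, 71.71], [-173.87, 95.51], [-174.79, -0.11], [-173.66, 173.66]. Speed limits (degrees/s): [136.94, 136.94, 172.46, 180, 180, 180].

## Interface

Orientations are given as [roll, pitch, yaw] about the fixed x, y, z axes, in that order (R = Rz(yaw) Ry(pitch) Rx(roll)).
In Python, from plant import ctrl gives the robot as it stands.
- The arm moves only by the tool send_rows, never from a script. Its argument "deltas" is a list of rows, each a list of 2 entries, a list of its own where there are three numbers: the shift along the tool's x, y, z each as a share of 800 mm, from -1 to 1, then the turn about the tool's z as a share of 90 degrees, from -1 to 1. A call has exactly 5 rows; each row is the pose to reach, as a shift and turn from the pose commanded when the call began, along the tool's axes at that moment; what a row does not reach only later rows make up. A row lasts 1/12 s, in which the tool goes at most 41.7 mm and 7.16 degrees, less where a joint would pass 70% of its speed; a pose out of reach is approached as far as the arm can. A call with a number of a shift or a turn outside -1 to 1 is refused whole. A call with a gripper value outside its range is refused whole. "gripper" is the opening, from 0 (shut) to 1 (fully open), set as the call begins (left out, the last holds). The fingers move at their own pace and stop on an object; the grip force is fixed at half the most. Time passes only in rows, so rows that repeat a pose let the fingers close, or fill a call up. It gives the time, the measured TCP pose, the force, the opening and the grip force at its end, in the units of the state.
- ctrl.get_obs(): the state, without advancing time (a new reading comes with each control period).
- ctrl.snapshot(name): name is "scene" or "top"; returns a dict with "color" (420x560x3 uint8, red, green, blue), "vertical_fov" (degrees; the focal length in pixels is half the picture's height over the tangent of half this angle, whatever the lens; pixels are square), "cx", "cy" (the principal point, pixels), "rvec" (rotation vector, rad) and "tvec" (3), from world to camera coordinates, as OpenCV has them. Camera axes: x right, y down, z forward; pixel columns grow to the right and rows downward; lengths in m; the calibration is good to about 2 mm. A picture is of the moment at which its call begins. There is no depth.
- ctrl.close_job(): hands the job in; it is judged then, once.
Trained networks look in a picture, given as the dict that the camera call returned (one of the last four; its "shot" number tells which), for a name from the list of things; names that differ only in an ending like _2 or _b are one class to them, and where a whole thing is asked for, a point or a joint stands for the part that bears it (a point fixed in the world has none). Each returns a list of dicts, best first, with "conf" (0 to 1); they miss things now and then, are a little off and sometimes report something else, mostly with a low value. They report only what shows in the picture. A call takes as long as a camera call. They do not tell look-alikes from the thing itself.
- ctrl.boxes_of(picture, thing): "xy" ([column, row] as shares, 0 to 1, of the picture: columns of its width, rows of its height, amid what is visible of it).
- ctrl.cut_out(picture, thing): "pixels" (420x560 bool, what is visible of it) and "xy" ([column, row] as shares, 0 to 1, of the picture: columns of its width, rows of its height, amid what is visible of it).
The state is a dict: "clock": time; "joint_pos": joint angles; "qvel": joint speeds; "tau": joint torques, N m; "tool_pos": TCP position; "orientation": TCP orientation; "force": force on the tool from outside, world axes, zero at the start; "moment": the same for the moment, N m; "opening": finger opening in m; "gripper_force": force on a finger pad.
Only numpy, scipy, OpenCV 4.12 (cv2) and the standard library are available. Lean on these libraries where they do the work, as an engineer would, in place of code of your own. Each camera call takes 0.05 s, during which the arm holds its last target. There are 200 camera calls.

## Task

Refill the orange-banded spray flask at the refilling stand: swing the black dust cover well aside from the sprung orange ring, stand the flask upright in the ring, and press it straight down until the ring is all the way down on its stop, which opens the filling valve. The valve is open only while the flask is pressed, so finish while still holding the flask fully down; do not let it spring back up. Leave the other flasks, the tools and the glue bottle where they are.

Things in the scene. Friction and masses are not known exactly. Their poses are not given: they have to be found in the camera images.
- flask_orange: The flask to refill: round aluminium spray flask, 58 mm across the straight body (foot chamfered to 50 mm over the lowest 7 mm), rounded shoulder from 78 to 112 mm, then an orange cap: a cylinder 33 mm across from 117 to 159 mm above the underside, its flat top (white spray button set flush in it) at 162 mm. Orange band round the body. About 0.3 kg (0.24 to 0.39). Stands upright loose on the bench. Origin: centre of its underside, z up.
- flask_blue: Blue flask, same make as the orange one (58 mm across, 162 mm tall), with a blue band and cap; a bystander. Origin: centre of its underside, z up.
- flask_green: Green flask, same make as the orange one (58 mm across, 162 mm tall), with a green band and cap; a bystander. Origin: centre of its underside, z up.
- stand: The refilling stand, fixed to the bench: blue base 185 x 345 x 30 mm, on it the sprung ring and, 175 mm from the ring's axis along the stand's +y, a grey product tank 112 mm across with orange band, 212 mm high over the bench with its filler cap. Three 9 mm guide rods stand 52 mm from the ring's axis, up to 95 mm over the bench, outside the ring. Origin: on the bench, on the ring's axis; z up, y towards the tank.
- ring_seat (a point): Centre of the top of the sprung ring's flat seat, on which the flask's foot stands; 60 mm over the bench with the ring up, and it moves down with the ring. Round the seat an orange collar, 64 mm inside diameter (3 mm play each side of the flask), rises 25 mm above the seat, its last 9 mm flared to 74 mm inside. z up.
- ring (a joint): How far the sprung ring is pressed down, m: 0 up (rest), 0.018 on its stop. The spring pushes up with 7.5 N at 0 and 16.5 N at 0.018 (ring 0.2 kg), so the flask's own weight does not move it; pushed on through the flask, the last of the way takes about 11 N beyond the flask's weight.
- cover (a joint): Angle of the dust cover about its upright post, rad: 0 covers the ring fully; grows counter-clockwise seen from above, away from the tank, up to 2.0. Light friction, it stays where it is left. The cover is a black disc 92 mm across, 6 mm thick, its underside 97 mm over the bench; from 1.2 rad on the ring is clear of it.
- cover_knob (a point): Grip point of the red upright knob on the middle of the dust cover: 16 mm in diameter between 16 and 34 mm over the disc, its top 38 mm over the disc. The point lies on its axis, 129 mm over the bench, 12 mm below its top, 78 mm from the cover's pivot.
- cover_pivot (a point): Pivot axis of the dust cover, on the stand 78 mm behind the ring's axis (the stand's +x), 97 mm over the bench, at the height of the cover's underside.
- chisel: Bystander: chisel with yellow handle, 255 mm long, lying down. Origin at the foot of the blade, on the bench.
- plane: Bystander: block plane, 165 x 50 mm, 58 mm high. Origin: centre of its sole.
- glue: Bystander: yellow glue bottle, 66 mm across, 187 mm tall. Origin: centre of its underside.
- gclamp: Bystander: dark G-clamp lying flat, about 100 x 170 mm, 24 mm high. Origin near its middle, on the bench.
Not all that is in view belongs to the job. Leave any pink or purple look-alike of the flask_orange alone.

How it is judged:
By the outcome, as a careful person would: the job done as asked, in the order asked, and still so for the second after the job is handed in, while the arm keeps its last pose, push and grip.
It also fails if it takes over 58 s, if anything falls off the work surface, if the arm or the gripper's body presses on something with over 40 N, if the wrist force passes 120 N, or if a joint passes its speed limit or range.

## Working session

There is one attempt and no reset: what is moved stays moved. The work goes in short steps, Python scripts to look and compute and a tool call to move; the robot and the scene stay as the last step left them, time stands still between calls to the robot, and variables do not carry over. Pictures are saved under pics/ and viewed, at most 10 in all, crops included, and the job is handed in when it is done.

Besides the shell and the picture viewer there is one more tool, called after ">>>" by a JSON object that holds its "api" and its "payload", one argument or row to a line. send_rows: Moves the arm, as the interface text tells. Shift numbers are shares of 800 mm and turn numbers shares of 90 degrees, none past 1 either way. Its arguments: {"type":"object","properties":{"deltas":{"type":"array","items":{"type":"array"}},"gripper":{"type":"number"}},"required":["deltas"]}

```bash
mkdir -p pics; ls; cat > h.py <<'E'
import numpy as np,cv2
from plant import ctrl
def cam(s):
    h=s["color"].shape[0]; f=h/2/np.tan(np.radians(s["vertical_fov"])/2)
    K=np.array([[f,0,s["cx"]],[0,f,s["cy"]],[0,0,1.]])
    R=cv2.Rodrigues(np.array(s["rvec"],float))[0]; return K,R,np.array(s["tvec"],float).ravel()
def onz(s,uv,z):
    K,R,t=cam(s); d=R.T@np.linalg.inv(K)@np.array([uv[0],uv[1],1.]); c=-R.T@t
    return c+d*(z-c[2])/d[2]
def proj(s,p):
    K,R,t=cam(s); q=K@(R@np.array(p)+t); return q[:2]/q[2]
E
python3 - <<'E'
from h import *
o=ctrl.get_obs(); print(o)
a=[]
for n in("scene","top"):
    s=ctrl.snapshot(n); cv2.imwrite(f"pics/{n}1.png",s["color"][:,:,::-1])
    print(n,{k:v for k,v in s.items() if k!="color"})
    for t,z in(("flask_orange",.162),("flask_blue",.162),("cover_knob",.129),("stand",0),("ring",.085),("cover",.1),("cover_pivot",.097),("ring_seat",.06)):
        for d in ctrl.boxes_of(s,t)[:3]:
            uv=np.array(d["xy"])*[560,420]; print(t,round(d["conf"],2),uv.round(),onz(s,uv,z).round(3))
E
```

```text
pics
{'clock': 0.0, 'joint_pos': array([ 8.80699089e+01,  2.05890789e+01,  6.33320752e-01, -2.16095196e-02,
       -7.01377155e+01, -1.65073040e+01]), 'qvel': array([-0.01766702,  0.03879719,  0.08354467, -0.04513043,  0.05941729,
       -0.0526672 ]), 'tau': array([-9.23747939e-04, -5.82714558e+01,  2.93051273e+01,  6.99724853e+00,
        6.86983185e-03, -1.68769852e-04]), 'tool_pos': array([0.21336434, 0.63996694, 0.29124109]), 'orientation': array([ 1.79904606e+02, -7.08493888e-03, -1.84447478e+01]), 'force': array([-0.15170592, -0.0785595 , -0.41264968]), 'moment': array([-0.00571314,  0.02151265,  0.01532041]), 'gripper_force': 0.0, 'opening': 0.08771425779719061}
scene {'vertical_fov': 50.81676875815162, 'cx': 275.1383448163762, 'cy': 216.16013676613727, 'rvec': array([ 0.73844982,  2.64011436, -1.09485833]), 'tvec': array([ 0.54161544, -0.05056253,  1.02757833]), 'shot': 1}
flask_orange 0.94 [359. 196.] [ 0.424 -0.049  0.162]
flask_orange 0.86 [318. 181.] [ 0.462 -0.122  0.162]
flask_orange 0.77 [310. 228.] [ 0.542 -0.029  0.162]
flask_blue 0.72 [270. 171.] [ 0.523 -0.196  0.
[... 511 characters left out ...]
76 ,  0.86901715]), 'shot': 2}
flask_orange 0.94 [263. 228.] [ 0.488 -0.106  0.162]
flask_orange 0.71 [277. 293.] [ 0.355 -0.133  0.162]
flask_orange 0.61 [303. 260.] [ 0.42  -0.187  0.162]
flask_blue 0.57 [345. 239.] [ 0.463 -0.274  0.162]
flask_blue 0.26 [184. 189.] [0.568 0.059 0.162]
cover_knob 0.93 [185. 189.] [0.576 0.065 0.129]
cover_knob 0.47 [141. 189.] [0.575 0.16  0.129]
stand 0.71 [139. 188.] [0.606 0.206 0.   ]
ring 0.89 [170. 198.] [0.564 0.108 0.085]
cover 0.75 [184. 189.] [0.582 0.074 0.1  ]
cover 0.57 [346. 238.] [ 0.469 -0.288  0.1  ]
cover 0.56 [396. 176.] [ 0.611 -0.41   0.1  ]
cover_pivot 0.86 [140. 188.] [0.584 0.172 0.097]
ring_seat 0.92 [164. 198.] [0.568 0.127 0.06 ]
```

View pics/scene1.png

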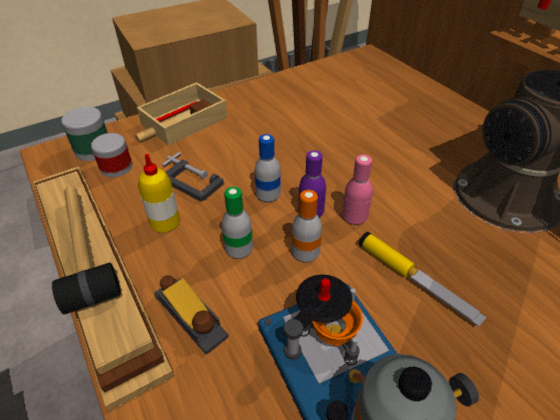

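View pics/top1.png

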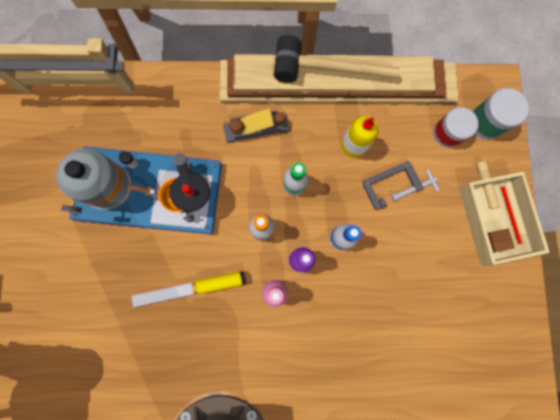

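The scene view shows the orange flask (cap top about 309,197) between the purple one and the stand. The red knob is at (325,288), with the orange ring partly covered at (338,320). In the top view the flask cap is at (260,221), the knob at (187,189), the ring at about (172,195) and the tank cap at (76,170). I'll zoom in on the stand in both.

```bash
python3 - <<'E'
import cv2,numpy as np
a=cv2.imread("pics/scene1.png")[240:420,255:455]; b=cv2.imread("pics/top1.png")[130:250,50:300]
A=cv2.resize(a,None,fx=3,fy=3,interpolation=2); b=cv2.resize(b,None,fx=3.0,fy=3.0,interpolation=2)
cv2.imwrite("pics/zs.png",A); cv2.imwrite("pics/zt.png",b)
E
```

```text
(no output)
```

View pics/zs.png

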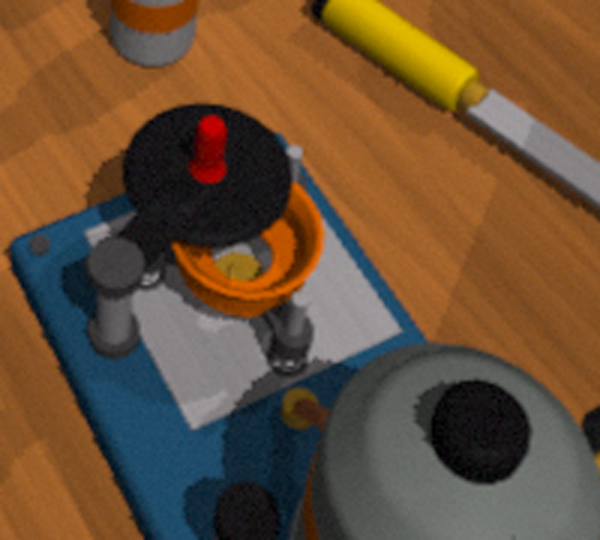

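View pics/zt.png

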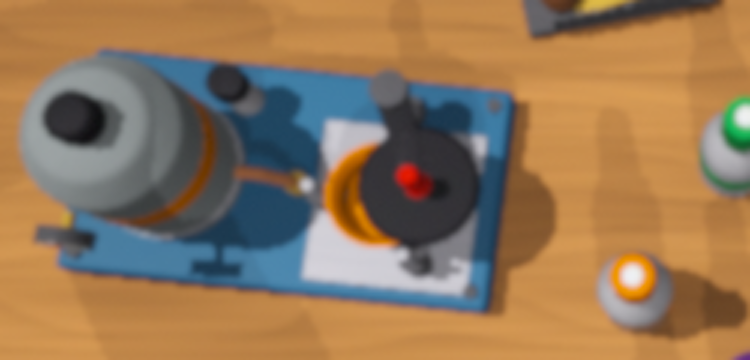

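```bash
cat > fit.py <<'E'
from h import *
from scipy.optimize import least_squares
S=ctrl.snapshot("scene");T=ctrl.snapshot("top")
sc=lambda x,y:np.array([255+x/3-.33,240+y/3-.33]); tp=lambda x,y:np.array([50+x/3-.33,130+y/3-.33])
def pts(v):
    x,y,w,c,bx,by,pz=v
    W=lambda a,b,z:np.array([x+np.cos(w)*a-np.sin(w)*b,y+np.sin(w)*a+np.cos(w)*b,z])
    kn=W(.078-.078*np.cos(c),-.078*np.sin(c),.141)
    C=lambda i,j:W(bx+i*.0925,by+j*.1725,.03)
    tank=W(0,.175,.212); post=W(.078,0,pz)
    return [(S,kn,sc(212,119)),(T,kn,tp(406,174)),(S,tank,sc(487,422)),(T,tank,tp(71,115)),(S,post,sc(117,262)),(T,post,tp(389,88)),
     (T,C(1,-1),tp(512,96)),(T,C(-1,-1),tp(490,310)),(T,C(-1,1),tp(62,266)),(T,C(1,1),tp(103,50)),(S,C(1,-1),sc(15,243)),(S,C(-1,-1),sc(280,135))]
r=least_squares(lambda v:np.concatenate([proj(s,p)-q for s,p,q in pts(v)]),[.56,.11,.0,.5,0,.08,.12],loss='soft_l1')
print(r.x.round(4)); print(r.fun.reshape(-1,2).round(1).tolist())
x,y,w,c=r.x[:4]
print("knob",pts(r.x)[0][1],"pivot",pts(r.x)[4][1])
# flask cap button
for s,n in((S,"S"),(T,"T")):
    for t in("flask_orange","flask_blue","flask_green"):
        for m in ctrl.cut_out(s,t)[:4]:
            px=m["pixels"]; rgb=s["color"].astype(int)
            hsv=cv2.cvtColor(s["color"],cv2.COLOR_RGB2HSV)
            o=px&(hsv[...,0]>5)&(hsv[...,0]<18)&(hsv[...,1]>200)
            print(n,t,round(m["conf"],2),np.argwhere(px).mean(0)[::-1].round(1),o.sum())
# ring check overlays
im=[]
for s,X in((S,slice(255,455)),(T,slice(50,300))):
    g=cv2.resize(s["color"][:,:,::-1],None,fx=3,fy=3,interpolation=2)
    for rr,z in((.037,.085),(.025,.06)):
        P=[proj(s,[x+rr*np.cos(a),y+rr*np.sin(a),z]) for a in np.linspace(0,6.28,60)]
        cv2.polylines(g,[np.int32(np.array(P)*3+1)],True,(0,255,0),1)
    y0=(240,420) if s is S else (130,250)
    im.append(g[y0[0]*3:y0[1]*3,X.start*3:X.stop*3])
cv2.imwrite("pics/ov.png",np.hstack([im[0][:360,:420],im[1][:,300:630]]))
E
python3 fit.py
```

```text
[ 0.5741  0.0933 -0.1277  0.4068  0.0114  0.0895  0.1057]
[[-0.9, 3.0], [-0.0, -0.1], [1.7, -2.9], [-1.9, 2.0], [-2.9, 0.1], [0.5, -0.7], [1.7, -0.5], [-2.2, 2.5], [-3.7, -0.6], [-1.5, -2.6], [-2.8, -3.8], [1.0, -3.2]]
knob [0.57646497 0.06189871 0.141     ] pivot [0.65144628 0.08338832 0.10572924]
S flask_orange 0.83 [314.8 179.2] 0
S flask_orange 0.81 [358.5 192.4] 0
S flask_orange 0.69 [306.8 228.8] 607
S flask_blue 0.94 [267.5 171.1] 0
S flask_green 0.93 [236.4 225.2] 0
T flask_orange 0.83 [301.9 259.8] 0
T flask_orange 0.61 [261.6 227.1] 23
T flask_orange 0.43 [141.3 189.6] 360
T flask_blue 0.62 [344.9 236.3] 0
T flask_green 0.72 [295.7 179.9] 0
T flask_green 0.65 [360.  136.7] 54
```

View pics/ov.png

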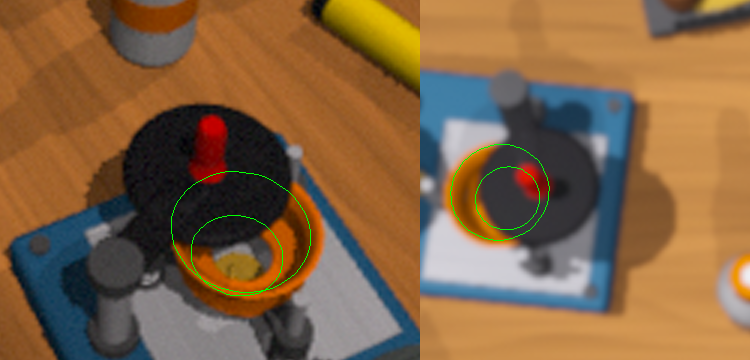

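```bash
cat > fit2.py <<'E'
exec(open("fit.py").read().split("r=least")[0])
def pj(s,p,k):
    K,R,t=cam(s); return cv2.projectPoints(np.array([p],float),cv2.Rodrigues(R)[0],t,K,np.array([k,0,0,0.]))[0].ravel()
def run(names,tank,dist):
    def res(v):
        P=pts(v[:7]); 
        if not tank: P=P[:2]+P[4:]
        x,y=v[:2]; rc=[x,y,.085]
        P+= [(S,rc,sc(248,238)),(T,rc,tp(374,194))]
        P+= [(S,[v[7],v[8],.162],FS),(T,[v[7],v[8],.162],FT),(S,[v[7],v[8],0.007],FB)]
        return np.concatenate([pj(s,p,(v[9] if s is S else v[10])*dist)-q for s,p,q in P])
    r=least_squares(res,[.56,.11,.0,.5,0,.08,.12,.48,-.1,0,0],loss='soft_l1')
    print(tank,dist,r.cost.round(2),r.x.round(4)); print(r.fun.reshape(-1,2).round(1).tolist()); return r
FS=np.array([309,195.5]);FT=tp(632,276)
FB=np.array([255+152/3,240+52/3])
for tank in(0,1):
    for d in(0,1): run(0,tank,d)
for s in (S,T):
    h=cv2.cvtColor(s["color"],cv2.COLOR_RGB2HSV); w=(h[...,1]<90)&(h[...,2]>150)
    n,l,st,c=cv2.connectedComponentsWithStats(w.astype(np.uint8)); q=FS if s is S else FT
    i=[i for i in range(1,n) if np.hypot(*(c[i]-q))<9]; print(q,[(c[j].round(1),st[j][4]) for j in i])
E
python3 fit2.py
```

```text
0 0 25.22 [ 0.5714  0.0963 -0.113   0.4554  0.0153  0.0881  0.1089  0.4997 -0.0975
  0.      0.    ]
[[-0.6, 2.5], [0.2, 0.3], [0.0, 0.3], [-1.7, -0.0], [0.6, -1.5], [-2.1, 1.6], [-4.0, 0.6], [-2.9, -1.6], [-3.3, -2.1], [0.1, -2.7], [-0.0, -2.1], [0.6, 0.5], [-0.4, 0.2], [-1.1, -0.0], [0.0, -5.9]]
0 1 16.85 [ 0.5718  0.0959 -0.1108  0.4465  0.0152  0.0906  0.1118  0.4998 -0.0975
  0.1531 -0.0692]
[[-0.3, 3.0], [0.5, 0.3], [-0.1, 0.3], [-1.3, -0.2], [-0.1, -1.7], [-2.7, 1.2], [-0.1, 0.4], [0.3, -0.4], [-3.2, -0.0], [1.0, -1.4], [0.3, -1.1], [1.4, 0.4], [-0.4, 0.2], [-1.1, -0.0], [0.1, -5.8]]
1 0 36.24 [ 0.573   0.0962 -0.1333  0.4468  0.0128  0.0869  0.1075  0.4997 -0.0975
  0.      0.    ]
[[-0.7, 2.8], [0.0, 0.0], [3.4, -1.0], [-3.3, 2.1], [-1.4, 0.3], [-0.8, -0.4], [1.9, -0.3], [-2.4, 2.6], [-3.8, -1.2], [-1.1, -3.2], [-2.7, -4.2], [1.4, -3.1], [-0.9, -1.7], [0.7, -0.2], [-0.4, 0.2], [-1.1, -0.0], [0.0, -5.9]]
1 1 27.08 [ 0.5733  0.0984 -0.1268  0.4602  0.0125  0.09    0.1106  0.4997 -0.0975
 -0.0347 -0.0746]
[[-0.8, 3.6], [-0.1, -0.3], [4.2, -1.0], [0.4, 3.3], [-0.6, 0.5], [-1.6, -0.6], [-0.4, -0.6], [-4.2, 2.2], [-0.8, -0.9], [0.7, -1.3], [-1.5, -1.6], [2.5, -1.2], [-0.3, -0.9], [0.4, -0.2], [-0.4, 0.2], [-1.1, -0.0], [0.0, -5.9]]
[309.  195.5] [(array([308.3, 194.5]), np.int32(33))]
[260.33666667 221.67      ] [(array([260.3, 221.4]), np.int32(49))]
```

```bash
cat > plan.py <<'E'
from h import *
import sys
# args: start (or 'now'), then waypoints x,y,z,yaw,n calls ; ramped rows
def plan(wps,start=None):
    o=ctrl.get_obs()
    if start is None: start=[*o["tool_pos"],o["orientation"][2]]
    cur=np.array(start,float)
    for *w,n in wps:
        w=np.array(w,float); d=w-cur; d[3]=(d[3]+180)%360-180
        if len(wps)and n<0: d[3]=d[3]-360 if d[3]>0 else d[3]+360
        n=abs(n); d/=n
        for i in range(n):
            a=np.radians(cur[3]); c,s=np.cos(a),np.sin(a)
            X=np.array([c,s]);Y=np.array([s,-c])   # tool axes, z down
            sh=np.array([X@d[:2],Y@d[:2],-d[2]])/.8; t=-d[3]/90
            sh=sh.round(3);t=round(t,3)
            print("row",sh.tolist(),t,"mm %.0f deg %.0f"%(np.linalg.norm(d[:3])*1e3,d[3]))
            q=sh*.8; cur=cur+np.array([*(X*q[0]+Y*q[1]),-q[2],-t*90])
        print("  at",cur.round(4))
E
python3 - <<'E'
from plan import *
plan([(.3,.45,.34,-50,2),(.576,.062,.30,-161,4),(.576,.062,.183,-161,1)])
E
```

```text
row [0.089, 0.096, -0.03] 0.175 mm 107 deg -16
row [0.112, 0.068, -0.03] 0.175 mm 107 deg -16
  at [  0.3003   0.4496   0.3402 -49.9374]
row [0.148, 0.012, 0.013] 0.309 mm 119 deg -28
row [0.137, -0.058, 0.013] 0.309 mm 119 deg -28
row [0.094, -0.115, 0.013] 0.309 mm 119 deg -28
row [0.029, -0.146, 0.013] 0.309 mm 119 deg -28
  at [ 5.752000e-01  6.140000e-02  2.986000e-01 -1.611774e+02]
row [-0.001, 0.0, 0.144] -0.002 mm 116 deg 0
  at [ 5.760000e-01  6.160000e-02  1.834000e-01 -1.609974e+02]
```

>>> {"api": "send_rows", "payload": {
  "deltas": [
    [[0.045, 0.048, -0.015], 0.088],
    [[0.089, 0.096, -0.03], 0.175],
    [[0.089, 0.096, -0.03], 0.175],
    [[0.089, 0.096, -0.03], 0.175],
    [[0.089, 0.096, -0.03], 0.175]
  ],
  "gripper": 0.5
}}

```text
clock: 1.82
tool_pos: [0.2574, 0.5441, 0.3175]
orientation: [-179.9, 0.1, -34.2]
force: [-0.2, 1.0, -0.1]
opening: 0.0598
gripper_force: 0.0
```

>>> {"api": "send_rows", "payload": {
  "deltas": [
    [[0.056, 0.034, -0.015], 0.088],
    [[0.112, 0.068, -0.03], 0.175],
    [[0.112, 0.068, -0.03], 0.175],
    [[0.112, 0.068, -0.03], 0.175],
    [[0.112, 0.068, -0.03], 0.175]
  ]
}}

```text
clock: 2.23
tool_pos: [0.3006, 0.4495, 0.3407]
orientation: [-179.9, 0.0, -50.0]
force: [-0.9, -0.5, -0.2]
opening: 0.0437
gripper_force: 0.0
```

>>> {"api": "send_rows", "payload": {
  "deltas": [
    [[0.037, 0.003, 0.003], 0.077],
    [[0.074, 0.006, 0.006], 0.154],
    [[0.111, 0.009, 0.01], 0.231],
    [[0.148, 0.012, 0.013], 0.309],
    [[0.148, 0.012, 0.013], 0.309]
  ]
}}

```text
clock: 2.65
tool_pos: [0.3702, 0.3509, 0.3285]
orientation: [179.9, -0.1, -78.2]
force: [-0.5, 0.2, -0.8]
opening: 0.0437
gripper_force: 0.0
```

>>> {"api": "send_rows", "payload": {
  "deltas": [
    [[0.034, -0.015, 0.003], 0.077],
    [[0.068, -0.029, 0.006], 0.154],
    [[0.103, -0.044, 0.01], 0.231],
    [[0.137, -0.058, 0.013], 0.309],
    [[0.137, -0.058, 0.013], 0.309]
  ]
}}

```text
clock: 3.07
tool_pos: [0.4391, 0.2539, 0.318]
orientation: [179.9, -0.1, -106.0]
force: [-0.5, 0.6, 0.3]
opening: 0.0438
gripper_force: 0.0
```

>>> {"api": "send_rows", "payload": {
  "deltas": [
    [[0.023, -0.029, 0.003], 0.077],
    [[0.047, -0.058, 0.006], 0.154],
    [[0.07, -0.086, 0.01], 0.231],
    [[0.094, -0.115, 0.013], 0.309],
    [[0.094, -0.115, 0.013], 0.309]
  ]
}}

```text
clock: 3.48
tool_pos: [0.5081, 0.1569, 0.3074]
orientation: [-180.0, -0.2, -133.8]
force: [0.6, 0.3, 0.8]
opening: 0.0436
gripper_force: 0.0
```

>>> {"api": "send_rows", "payload": {
  "deltas": [
    [[0.007, -0.037, 0.003], 0.077],
    [[0.014, -0.073, 0.006], 0.154],
    [[0.022, -0.11, 0.01], 0.231],
    [[0.029, -0.146, 0.013], 0.309],
    [[0.029, -0.146, 0.013], 0.309]
  ]
}}

```text
clock: 3.9
tool_pos: [0.5775, 0.0598, 0.2966]
orientation: [-180.0, -0.1, -161.6]
force: [0.7, -0.1, 1.6]
opening: 0.0439
gripper_force: 0.0
```

```bash
python3 - <<'E'
from plan import *
o=ctrl.get_obs(); print(o["clock"],o["tool_pos"],o["orientation"],o["joint_pos"].round(1),o["opening"])
plan([(.576,.062,.183,-161,1)])
s=ctrl.snapshot("scene"); t=ctrl.snapshot("top")
a=cv2.resize(s["color"][130:410,200:480],(400,400)); b=cv2.resize(t["color"][60:340,60:340],(400,400))
cv2.imwrite("pics/k1.png",np.hstack([a,b])[:,:,::-1])
E
```

```text
3.9 [0.5774955  0.05984846 0.29660195] [-1.79954389e+02 -1.42102564e-01 -1.61578763e+02] [ 25.2  11.6 -11.1   0.  -67.4 -96.8] 0.04391830252828912
row [0.001, 0.003, 0.142] -0.006 mm 114 deg 1
  at [ 5.760000e-01  6.190000e-02  1.830000e-01 -1.610388e+02]
```

View pics/k1.png

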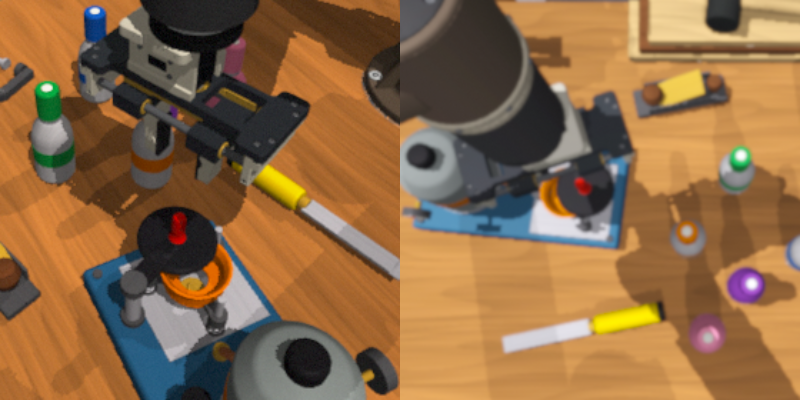

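```bash
python3 - <<'E'
from h import *
o=ctrl.get_obs();s=ctrl.snapshot("scene");p=o["tool_pos"]
print(proj(s,p-[0,0,.066]))
for z in(.141,.06): print(proj(s,[p[0],p[1],z]))
E
```

```text
[328.80918369 243.81791869]
[324.70097754 282.13325276]
[321.61236132 310.93934429]
```

>>> {"api": "send_rows", "payload": {
  "deltas": [
    [[0.0, 0.001, 0.03], 0],
    [[0.001, 0.002, 0.06], -0.002],
    [[0.001, 0.003, 0.09], -0.006],
    [[0.001, 0.003, 0.12], -0.006],
    [[0.001, 0.003, 0.142], -0.006]
  ]
}}

```text
clock: 4.47
tool_pos: [0.5727, 0.065, 0.1832]
orientation: [180.0, -0.1, -160.4]
force: [-0.1, 0.7, -0.1]
opening: 0.044
gripper_force: 0.0
```

```bash
python3 - <<'E'
from plan import *
x,y,w=.572,.097,-.12
W=[]
for c in(.8,1.1,1.4,1.65,1.9):
    a=.078-.078*np.cos(c);b=-.078*np.sin(c)
    W.append((x+np.cos(w)*a-np.sin(w)*b,y+np.sin(w)*a+np.cos(w)*b,.183,np.degrees(c+w)-180,1))
plan(W)
E
```

```text
row [-0.008, -0.038, 0.0] -0.215 mm 31 deg 19
  at [ 5.890000e-01  3.850000e-02  1.832000e-01 -1.410576e+02]
row [-0.004, -0.029, 0.0] -0.191 mm 23 deg 17
  at [ 6.060000e-01  2.250000e-02  1.832000e-01 -1.238676e+02]
row [-0.005, -0.028, 0.0] -0.191 mm 23 deg 17
  at [ 6.269000e-01  1.330000e-02  1.832000e-01 -1.066776e+02]
row [-0.003, -0.025, 0.0] -0.159 mm 20 deg 14
  at [ 6.46700e-01  9.90000e-03  1.83200e-01 -9.23676e+01]
row [-0.003, -0.024, 0.0] -0.159 mm 19 deg 14
  at [ 6.66000e-01  1.15000e-02  1.83200e-01 -7.80576e+01]
```

>>> {"api": "send_rows", "payload": {
  "deltas": [
    [[-0.001, -0.008, 0], -0.043],
    [[-0.002, -0.015, 0], -0.086],
    [[-0.004, -0.023, 0], -0.129],
    [[-0.006, -0.03, 0], -0.172],
    [[-0.008, -0.038, 0], -0.215]
  ]
}}

```text
clock: 4.88
tool_pos: [0.5894, 0.0386, 0.1848]
orientation: [180.0, -0.0, -140.9]
force: [0.7, 1.2, -1.3]
opening: 0.044
gripper_force: 0.4
```

>>> {"api": "send_rows", "payload": {
  "deltas": [
    [[-0.001, -0.006, 0], -0.038],
    [[-0.002, -0.012, 0], -0.076],
    [[-0.003, -0.017, 0], -0.115],
    [[-0.003, -0.023, 0], -0.153],
    [[-0.004, -0.029, 0], -0.191]
  ]
}}

```text
clock: 5.3
tool_pos: [0.6067, 0.0226, 0.185]
orientation: [180.0, 0.0, -123.7]
force: [-0.0, -0.2, 0.1]
opening: 0.0436
gripper_force: 0.3
```

>>> {"api": "send_rows", "payload": {
  "deltas": [
    [[-0.001, -0.006, 0], -0.038],
    [[-0.002, -0.011, 0], -0.076],
    [[-0.003, -0.017, 0], -0.115],
    [[-0.004, -0.022, 0], -0.153],
    [[-0.005, -0.028, 0], -0.191]
  ]
}}

```text
clock: 5.72
tool_pos: [0.6275, 0.0134, 0.185]
orientation: [180.0, 0.0, -106.5]
force: [0.5, -0.1, 0.4]
opening: 0.044
gripper_force: 0.3
```

>>> {"api": "send_rows", "payload": {
  "deltas": [
    [[-0.001, -0.005, 0], -0.032],
    [[-0.001, -0.01, 0], -0.064],
    [[-0.002, -0.015, 0], -0.095],
    [[-0.002, -0.02, 0], -0.127],
    [[-0.003, -0.025, 0], -0.159]
  ]
}}

```text
clock: 6.13
tool_pos: [0.6473, 0.0099, 0.1849]
orientation: [180.0, 0.0, -92.2]
force: [-0.8, 0.2, 0.7]
opening: 0.044
gripper_force: 0.3
```

>>> {"api": "send_rows", "payload": {
  "deltas": [
    [[-0.001, -0.005, 0], -0.032],
    [[-0.001, -0.01, 0], -0.064],
    [[-0.002, -0.015, 0], -0.095],
    [[-0.002, -0.02, 0], -0.127],
    [[-0.003, -0.024, 0], -0.159]
  ]
}}

```text
clock: 6.55
tool_pos: [0.6667, 0.0116, 0.1849]
orientation: [180.0, 0.0, -77.9]
force: [-1.4, -0.1, -0.8]
opening: 0.0439
gripper_force: 0.3
```

>>> {"api": "send_rows", "payload": {
  "deltas": [
    [[0, 0, -0.03], 0],
    [[0, 0, -0.06], 0],
    [[0, 0, -0.09], 0],
    [[0, 0, -0.12], 0],
    [[0, 0, -0.14], 0]
  ],
  "gripper": 1
}}

```text
clock: 6.97
tool_pos: [0.6672, 0.0116, 0.2998]
orientation: [-179.8, -0.0, -78.0]
force: [0.6, 0.3, 0.5]
opening: 0.0717
gripper_force: 0.0
```

```bash
python3 - <<'E'
from plan import *
print(ctrl.get_obs()["joint_pos"].round(1))
plan([(.5,-.0975,.30,-60,2),(.5,-.0975,.183,-60,1)])
E
```

```text
[ 17.7  19.5   0.1   0.  -70.5  -5.8]
row [0.045, 0.116, -0.0] -0.1 mm 100 deg 9
row [0.026, 0.122, -0.0] -0.1 mm 100 deg 9
  at [  0.5002  -0.0972   0.2998 -60.0306]
row [0.0, 0.0, 0.146] -0.0 mm 117 deg 0
  at [  0.5002  -0.0972   0.183  -60.0306]
```

```bash
python3 - <<'E'
from plan import *
plan([(.5,-.0975,.30,-90,2),(.5,-.0975,.183,-90,1)])
E
```

```text
row [0.045, 0.116, -0.0] 0.066 mm 100 deg -6
row [0.057, 0.111, -0.0] 0.066 mm 100 deg -6
  at [  0.5003  -0.0976   0.2998 -89.9106]
row [-0.0, 0.0, 0.146] 0.001 mm 117 deg -0
  at [  0.5003  -0.0976   0.183  -90.0006]
```

>>> {"api": "send_rows", "payload": {
  "deltas": [
    [[0.011, 0.029, 0], 0.016],
    [[0.022, 0.058, 0], 0.033],
    [[0.034, 0.087, 0], 0.05],
    [[0.045, 0.116, 0], 0.066],
    [[0.045, 0.116, 0], 0.066]
  ]
}}

```text
clock: 7.38
tool_pos: [0.5801, -0.0445, 0.2978]
orientation: [-180.0, 0.0, -84.2]
force: [-0.6, -0.2, -0.8]
opening: 0.0878
gripper_force: 0.0
```

>>> {"api": "send_rows", "payload": {
  "deltas": [
    [[0.014, 0.028, 0], 0.016],
    [[0.028, 0.056, 0], 0.033],
    [[0.043, 0.084, 0], 0.05],
    [[0.057, 0.111, 0], 0.066],
    [[0.057, 0.111, 0], 0.066]
  ]
}}

```text
clock: 7.8
tool_pos: [0.4966, -0.0989, 0.2975]
orientation: [-180.0, 0.0, -90.1]
force: [0.2, -0.5, -0.5]
opening: 0.0878
gripper_force: 0.0
```

```bash
python3 - <<'E'
from plan import *
print(ctrl.get_obs()["tool_pos"].round(4))
s=ctrl.snapshot("scene"); t=ctrl.snapshot("top")
np.savez("s2.npz",s=s,t=t,allow_pickle=True)
a=cv2.resize(s["color"][230:410,255:435],(600,600),interpolation=2)[:400,:400]; b=cv2.resize(t["color"][140:260,130:250],(400,400),interpolation=2)
cv2.imwrite("pics/c2.png",np.hstack([a,b])[:,:,::-1])
for S in(s,t):
    h=cv2.cvtColor(S["color"],cv2.COLOR_RGB2HSV); w=((h[...,1]<90)&(h[...,2]>150)).astype(np.uint8)
    n,l,st,c=cv2.connectedComponentsWithStats(w); q=proj(S,[.5,-.0975,.162])
    print(q.round(1),[(c[j].round(1),st[j][4]) for j in range(1,n) if np.hypot(*(c[j]-q))<9])
E
```

```text
[ 0.4966 -0.0989  0.2975]
[308.5 195.7] [(array([308.4, 194.5]), np.int32(35))]
[259.2 221.5] []
```

View pics/c2.png

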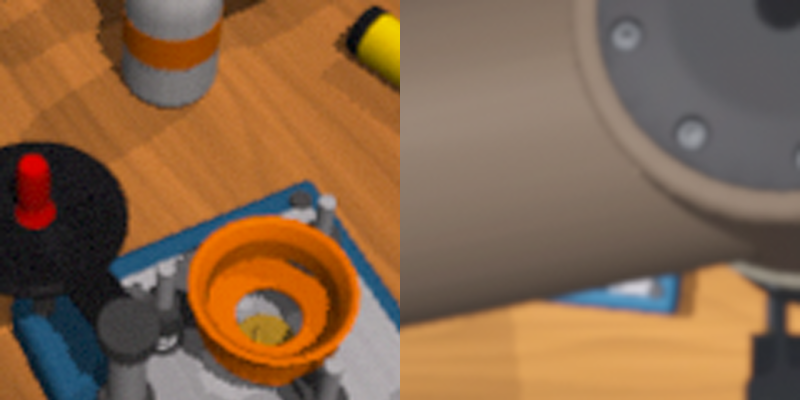

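```bash
python3 - <<'E'
from plan import *
from scipy.optimize import least_squares
s=ctrl.snapshot("scene"); h=cv2.cvtColor(s["color"],cv2.COLOR_RGB2HSV)
m=((h[...,0]>4)&(h[...,0]<16)&(h[...,1]>215)&(h[...,2]>110)).astype(np.uint8); m[:,:300]=0;m[:285]=0;m[350:]=0;m[:,370:]=0
n,l,st,c=cv2.connectedComponentsWithStats(m); i=1+np.argmax(st[1:,4]); print(st[i])
x0,y0,w,hh=st[i][:4]
A=np.linspace(0,2*np.pi,200)
def f(v):
    P=np.array([proj(s,[v[0]+v[2]*np.cos(a),v[1]+v[2]*np.sin(a),.085]) for a in A])
    return [P[:,0].min()-(x0-.5),P[:,0].max()-(x0+w-.5),P[:,1].min()-(y0-.5)]
r=least_squares(f,[.572,.097,.039]); print(r.x,r.fun)
plan([(.5,-.0975,.183,-90,1)])
E
```

```text
[ 311  295   52   50 1531]
[0.5717729  0.09428587 0.04136131] [0. 0. 0.]
row [-0.0, -0.0, 0.143] -0.0 mm 114 deg 0
  at [  0.4999  -0.0979   0.1831 -90.0112]
```

>>> {"api": "send_rows", "payload": {
  "deltas": [
    [[0, 0, 0.03], 0],
    [[0, 0, 0.06], 0],
    [[0, 0, 0.09], 0],
    [[0, 0, 0.12], 0],
    [[0, 0, 0.143], 0]
  ]
}}

```text
clock: 8.37
tool_pos: [0.4998, -0.0978, 0.1806]
orientation: [179.9, 0.0, -90.0]
force: [0.1, -0.3, -0.6]
opening: 0.0875
gripper_force: 0.0
```

>>> {"api": "send_rows", "payload": {
  "deltas": [
    [[0, 0, 0], 0],
    [[0, 0, 0], 0],
    [[0, 0, 0], 0],
    [[0, 0, 0], 0],
    [[0, 0, 0], 0]
  ],
  "gripper": 0
}}

```text
clock: 8.78
tool_pos: [0.5002, -0.0987, 0.1838]
orientation: [-179.9, 0.0, -90.1]
force: [1.5, 0.4, 0.3]
opening: 0.0599
gripper_force: 0.0
```

>>> {"api": "send_rows", "payload": {
  "deltas": [
    [[0, 0, 0], 0],
    [[0, 0, 0], 0],
    [[0, 0, 0], 0],
    [[0, 0, 0], 0],
    [[0, 0, 0], 0]
  ]
}}

```text
clock: 9.2
tool_pos: [0.4994, -0.099, 0.1828]
orientation: [-180.0, -0.0, -90.2]
force: [-0.6, 0.6, 2.3]
opening: 0.0324
gripper_force: 30.0
```

```bash
python3 - <<'E'
from plan import *
o=ctrl.get_obs();print(o["opening"],o["force"],o["tool_pos"])
plan([(.5,-.0975,.31,-90,1),(.572,.0955,.31,-90,2),(.572,.0955,.265,-90,1)])
E
```

```text
0.032358160026905836 [-0.63431912  0.60353711  2.33330244] [ 0.49935692 -0.09897257  0.18278267]
row [-0.002, -0.001, -0.159] -0.002 mm 127 deg 0
  at [  0.5002  -0.0974   0.31   -89.9846]
row [-0.121, -0.045, -0.0] 0.0 mm 103 deg -0
row [-0.121, -0.045, -0.0] 0.0 mm 103 deg -0
  at [  0.5721   0.0962   0.31   -89.9846]
row [0.001, 0.0, 0.056] 0.0 mm 45 deg -0
  at [  0.5721   0.0954   0.2652 -89.9846]
```

>>> {"api": "send_rows", "payload": {
  "deltas": [
    [[0, 0, -0.032], 0],
    [[0, 0, -0.064], 0],
    [[0, 0, -0.096], 0],
    [[0, 0, -0.128], 0],
    [[0, 0, -0.159], 0]
  ]
}}

```text
clock: 9.62
tool_pos: [0.4988, -0.0989, 0.3106]
orientation: [179.9, 0.0, -90.2]
force: [0.9, -0.2, -2.0]
opening: 0.0323
gripper_force: 30.0
```

>>> {"api": "send_rows", "payload": {
  "deltas": [
    [[-0.025, -0.009, 0], 0],
    [[-0.05, -0.018, 0], 0],
    [[-0.075, -0.027, 0], 0],
    [[-0.1, -0.036, 0], 0],
    [[-0.121, -0.045, 0], 0]
  ]
}}

```text
clock: 10.03
tool_pos: [0.5355, -0.0011, 0.3093]
orientation: [179.9, 0.0, -90.2]
force: [-0.2, -0.1, -2.5]
opening: 0.0328
gripper_force: 30.0
```

>>> {"api": "send_rows", "payload": {
  "deltas": [
    [[-0.025, -0.009, 0], 0],
    [[-0.05, -0.018, 0], 0],
    [[-0.075, -0.027, 0], 0],
    [[-0.1, -0.036, 0], 0],
    [[-0.121, -0.045, 0], 0]
  ]
}}

```text
clock: 10.45
tool_pos: [0.5719, 0.0957, 0.3091]
orientation: [179.9, -0.0, -90.2]
force: [0.2, 0.0, -2.1]
opening: 0.0327
gripper_force: 30.0
```

>>> {"api": "send_rows", "payload": {
  "deltas": [
    [[0, 0, 0], 0],
    [[0, 0, 0], 0],
    [[0, 0, 0], 0],
    [[0, 0, 0], 0],
    [[0, 0, 0], 0]
  ]
}}

```text
clock: 10.87
tool_pos: [0.5717, 0.0938, 0.3098]
orientation: [180.0, 0.0, -90.2]
force: [-0.8, 0.7, -2.8]
opening: 0.0326
gripper_force: 30.0
```

```bash
python3 - <<'E'
from plan import *
o=ctrl.get_obs();print(o["opening"],o["force"],o["tool_pos"],o["orientation"])
s=ctrl.snapshot("scene"); p=o["tool_pos"]
g=cv2.resize(s["color"][200:350,270:400],None,fx=4,fy=4,interpolation=2)[:,:,::-1].copy()
def circ(x,y,z,r,col):
    P=np.array([proj(s,[x+r*np.cos(a),y+r*np.sin(a),z]) for a in np.linspace(0,6.28,80)])
    cv2.polylines(g,[np.int32((P-[270,200])*4+1.5)],True,col,1)
F=p[2]-.183
circ(p[0],p[1],F,.025,(0,255,0));circ(p[0],p[1],F+.007,.029,(0,255,0));circ(p[0],p[1],F+.078,.029,(0,255,0))
circ(.572,.095,.085,.041,(255,0,0))
for m in ctrl.cut_out(s,"flask_orange")[:4]: print(m["conf"],np.array(m["xy"])*[560,420])
print(proj(s,[p[0],p[1],F+.04]))
cv2.imwrite("pics/h3.png",g)
E
```

```text
0.03258221331384374 [-0.83054437  0.65060062 -2.79765469] [0.57169889 0.09380878 0.30981831] [ 1.79994729e+02  1.21049329e-03 -9.02111941e+01]
0.6 [344.4   282.114]
0.51 [305.704 182.616]
[340.83831447 285.51276423]
```

View pics/h3.png

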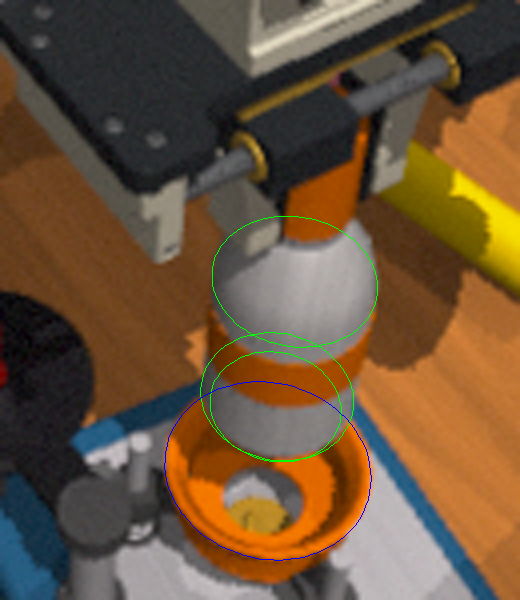

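>>> {"api": "send_rows", "payload": {
  "deltas": [
    [[0, 0, 0.01], 0],
    [[0, 0, 0.02], 0],
    [[0, 0, 0.03], 0],
    [[0, 0, 0.04], 0],
    [[0, 0, 0.05], 0]
  ]
}}

```text
clock: 11.38
tool_pos: [0.5717, 0.0944, 0.2685]
orientation: [180.0, -0.0, -90.2]
force: [1.3, -0.1, -2.4]
opening: 0.0326
gripper_force: 30.0
```

>>> {"api": "send_rows", "payload": {
  "deltas": [
    [[0, 0, 0.005], 0],
    [[0, 0, 0.01], 0],
    [[0, 0, 0.015], 0],
    [[0, 0, 0.02], 0],
    [[0, 0, 0.025], 0]
  ]
}}

```text
clock: 11.8
tool_pos: [0.5721, 0.0945, 0.2496]
orientation: [-180.0, 0.0, -90.2]
force: [-0.3, -0.8, -2.2]
opening: 0.0325
gripper_force: 30.0
```

>>> {"api": "send_rows", "payload": {
  "deltas": [
    [[0, 0, 0.002], 0],
    [[0, 0, 0.004], 0],
    [[0, 0, 0.006], 0],
    [[0, 0, 0.008], 0],
    [[0, 0, 0.01], 0]
  ]
}}

```text
clock: 12.22
tool_pos: [0.5722, 0.0945, 0.2422]
orientation: [-180.0, 0.0, -90.2]
force: [-0.3, -0.0, 4.2]
opening: 0.0322
gripper_force: 30.0
```

>>> {"api": "send_rows", "payload": {
  "deltas": [
    [[0, 0, 0.002], 0],
    [[0, 0, 0.004], 0],
    [[0, 0, 0.006], 0],
    [[0, 0, 0.008], 0],
    [[0, 0, 0.01], 0]
  ]
}}

```text
clock: 12.63
tool_pos: [0.5722, 0.0945, 0.2346]
orientation: [-179.9, 0.0, -90.2]
force: [-3.7, 0.6, 7.0]
opening: 0.0326
gripper_force: 30.0
```

>>> {"api": "send_rows", "payload": {
  "deltas": [
    [[0, 0, 0.002], 0],
    [[0, 0, 0.004], 0],
    [[0, 0, 0.006], 0],
    [[0, 0, 0.008], 0],
    [[0, 0, 0.01], 0]
  ]
}}

```text
clock: 13.05
tool_pos: [0.5723, 0.0945, 0.2271]
orientation: [-179.9, 0.0, -90.1]
force: [-3.8, 0.2, 11.9]
opening: 0.0327
gripper_force: 30.0
```

>>> {"api": "send_rows", "payload": {
  "deltas": [
    [[0, 0, 0.001], 0],
    [[0, 0, 0.002], 0],
    [[0, 0, 0.003], 0],
    [[0, 0, 0.003], 0],
    [[0, 0, 0.003], 0]
  ]
}}

```text
clock: 13.47
tool_pos: [0.5723, 0.0945, 0.225]
orientation: [-179.9, 0.0, -90.1]
force: [-4.7, 0.4, 12.2]
opening: 0.0322
gripper_force: 30.0
```

>>> {"api": "send_rows", "payload": {
  "deltas": [
    [[0, 0, 0.001], 0],
    [[0, 0, 0.002], 0],
    [[0, 0, 0.003], 0],
    [[0, 0, 0.003], 0],
    [[0, 0, 0.003], 0]
  ]
}}

```text
clock: 13.88
tool_pos: [0.5727, 0.0945, 0.2246]
orientation: [-179.8, 0.0, -90.1]
force: [-9.5, -0.7, 25.1]
opening: 0.0323
gripper_force: 30.0
```

```bash
python3 - <<'E'
from plan import *
s=ctrl.snapshot("scene")
for _ in range(6): ctrl.snapshot("scene")
o=ctrl.get_obs();print(o["clock"],o["opening"],o["force"],o["tool_pos"],o["orientation"],o["moment"])
g=cv2.resize(s["color"][200:350,240:400],None,fx=4,fy=4,interpolation=2)[:,:,::-1].copy()
for z in(.085,.067):
    P=np.array([proj(s,[.572+.041*np.cos(a),.0945+.041*np.sin(a),z]) for a in np.linspace(0,6.28,80)])
    cv2.polylines(g,[np.int32((P-[240,200])*4+1.5)],True,(0,255,0) if z<.07 else (255,0,0),1)
cv2.imwrite("pics/p4.png",g)
E
```

```text
14.2333 0.032370503922430495 [-8.78709157 -0.60608327 24.97510141] [0.57270105 0.09447283 0.22460516] [-1.79791014e+02  1.26665312e-02 -9.01023094e+01] [ 0.07787792  3.7163814  -0.07036456]
```

View pics/p4.png

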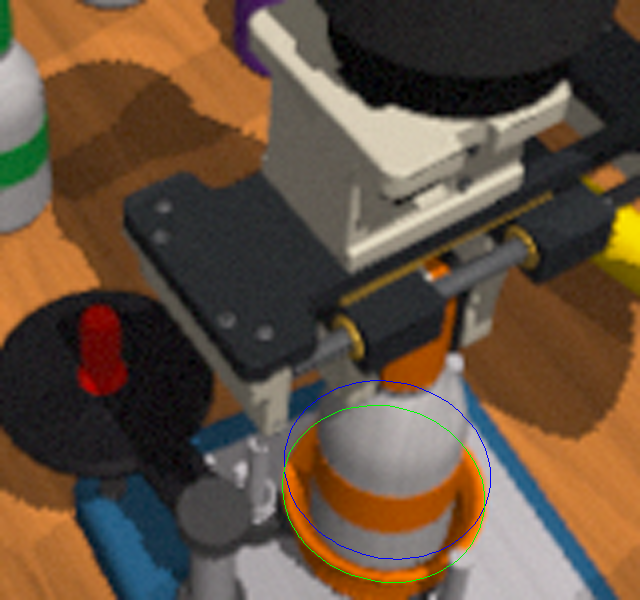

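The ring rim matches the predicted circle for fully down (bottom about (395,582) in the crop). The cover is well aside, and the push is steady at 25 N. Handing in.

```bash
python3 -c "
from plant import ctrl
print(ctrl.close_job())"
```

```text
the job is handed in; nothing more can be done
None
```

The job is handed in: the dust cover is swung well aside, and the orange flask stands upright in the ring, held down on its stop with a steady 25 N push. It took about 14 of the 58 s allowed.

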